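# Slide the tall seed canister back into its fence

### The arm

A 6-joint arm with a two-finger parallel gripper is mounted at the origin on the work surface. World frame = base frame: x ahead of the robot, y to its left, z up, the work surface at z = 0. Lengths are in m, angles in rad, forces in N, time in s.
With the tool pointing down it reaches from about 0.3 to 0.875 m from the base axis. Payload 6.4 kg.
Tool frame: the origin (TCP) lies midway between the tips of the shut fingers; the grasp point (between the pads) lies 19 mm behind it (ctrl.pinch_z is the distance from the TCP to the grasp point, in m); z points along the fingers, y is the line along which they close (so a half turn about z gives the same grasp; the last joint's range is limited). The gripper opens to 85 mm and grips with 20 to 120 N. Pads are 22 mm wide; open, the fingers measure 114 mm over their backs; the gripper's body (76 mm by 85 mm) begins 54 mm behind the grasp point. The pads swing forward as they close: fully open they stand 13 mm farther back than shut.
Start: joints at [1.124, 0.181, 1.607, -0, 1.354, -0.206], TCP at [0.137, 0.558, 0.209] pointing down, gripper open.
Joint ranges: [-2.99, 2.99], [-0.89, 2.07], [0.3, 2.58], [-1.14, 4.28], [0, 2.63], [-3.12, 3.12]. Speed limits (rad/s): [2.57, 2.57, 3.01, 3.14, 3.14, 3.14].

### API

Orientations are given as a unit quaternion [w, x, y, z].
In Python, from bench import ctrl gives the robot as it stands.
- The arm moves only by the tool apply_moves, never from a script. Its argument "moves" is a list of rows, each an object with "jaw": the opening, from 0 (shut) to 1 (fully open); "offset": the shift along the tool's x, y, z in mm, a list of three; "rot": the turn, a rotation vector about the tool's x, y, z in degrees, a list of three. In form: [{"jaw": jaw, "offset": [dx, dy, dz], "rot": [ax, ay, az]}, ...]. A call has exactly 5 rows; each row shifts and turns the commanded pose from where the row before left it, along the tool's axes as they then stand; what a row does not reach is not made up. A row lasts 1/8 s, in which the tool goes at most 62.5 mm and 10.7 degrees, less where a joint would pass 70% of its speed; a pose out of reach is approached as far as the arm can. A call is refused whole if a number of a shift passes 62.5 or a number of a turn 10.7, either way. A call with a gripper value outside its range is refused whole. The fingers move at their own pace and stop on an object; the grip force is fixed at half the most. Time passes only in rows, so rows that do not move let the fingers close, or fill a call up. It gives the time, the measured TCP pose, the force, the opening and the grip force at its end, in the units of the state.
- ctrl.get_obs(): the state, without advancing time (a new reading comes with each control period).
- ctrl.camera(name): name is "scene" or "top"; returns (picture, depth): 420x560x3 uint8, red, green, blue; 420x560 float32, m along the optical axis (not along the pixel's ray), 0 where there is no reading.
- ctrl.camera_params(name): a dict with "K" (3x3 intrinsics, pixels), "cam_to_world" (4x4, takes a point from camera to world coordinates). Camera axes: x right, y down, z forward; pixel columns grow to the right and rows downward; lengths in m; the calibration is good to about 2 mm. A picture is of the moment at which its call begins. camera_params takes no time and is no camera call.
- ctrl.hand_in(): hands the job in; it is judged then, once.
Trained networks look in the newest picture that a camera, given by its name, has taken for a name from the list of things; names that differ only in an ending like _2 or _b are one class to them, and where a whole thing is asked for, a point or a joint stands for the part that bears it (a point fixed in the world has none). Each returns a list of dicts, best first, with "score" (0 to 1); they miss things now and then, are a little off and sometimes report something else, mostly with a low value. They report only what shows in the picture. A call takes as long as a camera call.
- ctrl.outline_of(camera, target): "region" (420x560 bool, what is visible of it) and "position" ([column, row] in pixels, amid what is visible of it).
The state is a dict: "time_s": time; "q": joint angles; "dq": joint speeds; "joint_efforts": joint torques, N m; "eef_pos": TCP position; "eef_rot": TCP orientation; "wrist_force": force on the tool from outside, world axes, zero at the start; "torque": the same for the moment, N m; "opening": opening from 0.0 (shut) to 1.0 (fully open); "grasp_force": force on a finger pad.
Only numpy, scipy, OpenCV 4.12 (cv2) and the standard library are available. Lean on these libraries where they do the work, as an engineer would, in place of code of your own. Each camera call takes 0.05 s, during which the arm holds its last target. There are 200 camera calls.

### The job

Push the tall seed canister across the table into the low U-shaped wooden fence beside the budgie cage, all the way in to the fence's back wall. Push it gently and low, touching only the lower half of its body, so that it slides upright and never tips; do not grip or lift it. Leave the treat bowl, the perch bracket and the night light where they are, and finish with the robot clear of everything.

Things in the scene. Friction and masses are not known exactly. Their poses are not given: they have to be found in the camera images.
- canister: Tall narrow closed canister standing loose on the table: grey plastic cylinder 60 mm in diameter, 200 mm tall including a ribbed white twist cap 54 mm across, 30 mm high; about 0.3 to 0.5 kg. Origin: centre of its underside, z up its axis. Only its lowest 100 mm may be touched; pushed more than 30 mm above the table it may tip. Lean the gripper back so the fingertips lead.
- canister_top: The upper half of the canister (upper 100 mm, cap included), one piece with it, not to be touched. Origin: on the canister's axis 100 mm above its underside.
- fence: Brown wooden U-shaped fence fixed to the table, walls 25 mm high, 10 thick, no floor. Origin: on the table, where the canister's centre stands when home (centred, touching the back wall). +x points in from mouth to back wall (inner face x = 30 mm). Side walls' inner faces y = +-42 mm, parallel up to x = -22 mm, then flared to a mouth about 128 mm wide inside at x = -53 mm.
- bowl: White ceramic treat bowl, 90 mm rim diameter, 38 mm tall, loose, a bystander. Origin: centre of its underside.
- bracket: Steel perch bracket, a bystander: foot plate 60 x 40 mm with an upright plate and a short level rod, 53 mm tall, loose. Origin: centre of its underside.
- nightlight: White plastic night light with a small toggle switch, a bystander: base 60 x 50 mm, 60 mm tall, loose. Origin: centre of its underside.

How it is judged:
By the outcome, as a careful person would: the job done as asked, in the order asked, and still so for the second after the job is handed in, with the robot touching nothing.
It also fails if it takes over 42 s, if anything falls off the work surface, if the arm or the gripper's body presses on something with over 40 N, if the wrist force passes 120 N, or if a joint passes its speed limit or range.

## Working session

There is one attempt and no reset: what is moved stays moved. The work goes in short steps, Python scripts to look and compute and a tool call to move; the robot and the scene stay as the last step left them, time stands still between calls to the robot, and variables do not carry over. Pictures are saved under pics/ and viewed, at most 10 in all, crops included, and the job is handed in when it is done.

Besides the shell and the picture viewer there is one more tool, called after "Call:" in YAML: its name, and indented under it one key for each argument. apply_moves: Moves the arm, as the interface text tells. Its arguments: {"type":"object","properties":{"moves":{"type":"array"}},"required":["moves"]}

```bash
mkdir -p pics
cat > h.py <<'E'
import numpy as np, cv2
from bench import ctrl
def look(cam,names):
    img,d=ctrl.camera(cam); P=ctrl.camera_params(cam); K=np.array(P['K']);T=np.array(P['cam_to_world'])
    v,u=np.mgrid[:420,:560]
    pts=np.stack([(u-K[0,2])/K[0,0]*d,(v-K[1,2])/K[1,1]*d,d],-1)@T[:3,:3].T+T[:3,3]
    out={}
    for n in names:
        r=ctrl.outline_of(cam,n)
        if r:
            m=np.array(r[0]['region'])&(d>0); p=pts[m]; out[n]=p
            print(cam,n,[round(x['score'],2) for x in r],np.round(r[0]['position']),len(p),'med',np.round(np.median(p,0),3),'lo',np.round(np.percentile(p,2,0),3),'hi',np.round(np.percentile(p,98,0),3))
        else: print(cam,n,None)
    return img,d,pts,out
def save(img,n): cv2.imwrite('pics/'+n,img[:,:,::-1])
E
python3 - <<'E'
from h import *
for c in ['scene','top']:
    img,d,p,o=look(c,['canister','fence','bowl','bracket','nightlight']); save(img,c+'0.png'); np.savez('/tmp/%s.npz'%c,p=p,**o)
    print(ctrl.camera_params(c)['cam_to_world'])
o=ctrl.get_obs();print(o['eef_pos'],o['eef_rot'],o['time_s'],o['wrist_force'],ctrl.pinch_z)
E
```

```text
scene canister [0.76] [259. 244.] 5255 med [ 0.74  -0.072  0.139] lo [ 0.703 -0.104  0.008] hi [ 0.748 -0.053  0.201]
scene fence [0.74] [321. 233.] 1344 med [ 0.565 -0.034  0.021] lo [ 0.541 -0.106  0.001] hi [0.655 0.002 0.027]
scene bowl [0.83, 0.64] [329. 184.] 1164 med [ 0.431 -0.075  0.025] lo [ 0.407 -0.112  0.005] hi [ 0.489 -0.033  0.039]
scene bracket [0.9] [372. 224.] 1035 med [0.499 0.035 0.005] lo [0.471 0.001 0.001] hi [0.528 0.062 0.053]
scene nightlight [0.69] [220. 208.] 956 med [ 0.593 -0.223  0.031] lo [ 0.556 -0.275  0.001] hi [ 0.615 -0.206  0.062]
[[-0.42603674  0.58629984 -0.68901756  1.05431153]
 [ 0.90469064  0.27167278 -0.32822058  0.10422456]
 [-0.00524836 -0.76318176 -0.64616256  0.50050605]
 [ 0.          0.          0.          1.        ]]
top canister [0.67] [278. 141.] 1640 med [ 0.704 -0.084  0.198] lo [ 0.688 -0.109  0.012] hi [ 0.742 -0.058  0.202]
top fence [0.79] [259. 237.] 765 med [ 0.572 -0.045  0.024] lo [ 0.537 -0.132  0.013] hi [ 0.646 -0.002  0.028]
top bowl [0.89] [274. 296.] 1846 med [ 0.445 -0.071  0.018] lo [ 0.406 -0.111  0.003] hi [ 0.486 -0.032  0.039]
top bracket [0.64] [217. 264.] 803 med [0.499 0.031 0.004] lo [ 0.472  0.    -0.001] hi [0.528 0.06  0.053]
top nightlight [0.83] [354. 224.] 907 med [ 0.578 -0.225  0.033] lo [ 0.549 -0.255  0.003] hi [ 0.611 -0.199  0.062]
[[ 0.02284394 -0.99601417  0.08622024  0.5220176 ]
 [-0.99967212 -0.02175942  0.0134975  -0.10637088]
 [-0.0115676  -0.08650031 -0.99618467  1.00440345]
 [ 0.          0.          0.          1.        ]]
[0.13711285 0.55843431 0.20930358] [-2.36957096e-06  1.20116895e-01  9.92759755e-01  1.19777214e-06] 0.6 [ 0.21752969  0.16012963 -0.22966935] 0.0187
```

View pics/top0.png

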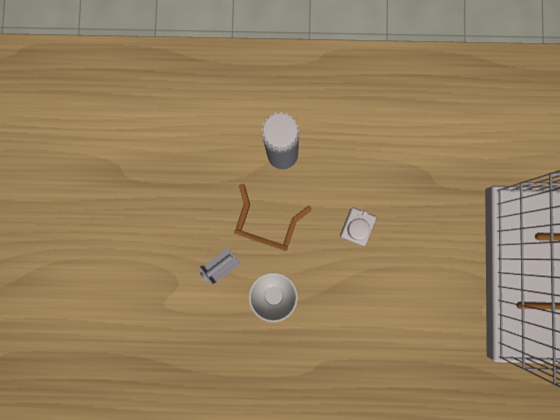

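View pics/scene0.png

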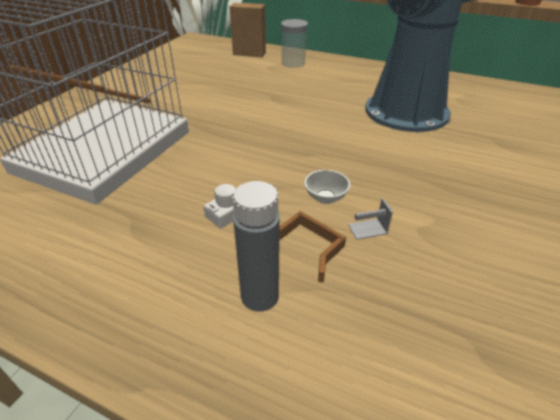

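Run:
```python
import numpy as np,cv2
A=[]
for c in ['top','scene']:
    z=np.load(f'/tmp/{c}.npz')
    p=z['canister']; q=p[p[:,2]>0.19]; (cx,r)=cv2.minEnclosingCircle(q[:,:2].astype(np.float32))[:2]; print(c,'cap',cx,r,q[:,2].max())
    a=z['p'].reshape(-1,3); s=(a[:,2]>0.02)&(a[:,2]<0.03)&(a[:,0]>.52)&(a[:,0]<.69)&(a[:,1]>-.16)&(a[:,1]<.02)
    f=a[s]; A.append(f)
G=np.full((420,500,3),255,np.uint8)
for f,col in zip(A,[(0,0,255),(255,0,0)]):
    for x,y,_ in f: cv2.circle(G,(int((0.04-y)*2000),int((0.71-x)*2000)),1,col,-1)
for i in range(0,5): cv2.putText(G,f'y{-0.04*i:.2f}',(int((0.04+.04*i)*2000),415),0,.4,(0,0,0)); cv2.putText(G,f'x{0.54+.04*i:.2f}',(0,int((.17-.04*i)*2000)),0,.4,(0,0,0))
cv2.imwrite('pics/fence.png',G)
```

```text
top cap (0.7172431349754333, -0.08248822391033173) 0.028697121888399124 0.20441541648888661
scene cap (0.7195469737052917, -0.08211508393287659) 0.02882811799645424 0.20258492988773985
```

View pics/fence.png

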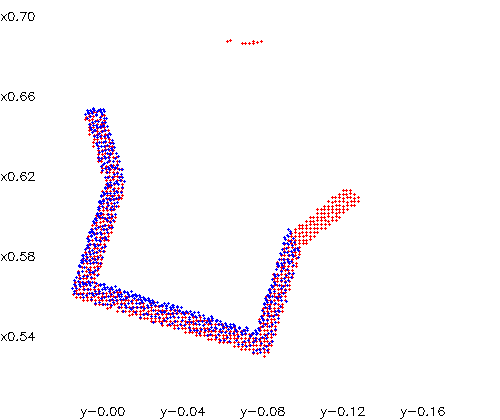

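The top view shows the canister at about (282,133) and the fence below it at (238-310, 185-248), with its mouth facing the canister, away from the robot. The bowl is at (274,297), the bracket at (219,266) and the night light at (358,227), all off the push line. I'll fit the fence pose next.

```bash
cat > fit.py <<'E'
import numpy as np
from scipy.optimize import least_squares
S=[((35,-47),(35,47)),((35,47),(-22,47)),((35,-47),(-22,-47)),((-22,47),(-53,69)),((-22,-47),(-53,-69))]
S=np.array(S)/1000.
def tof(p,f): c,s=np.cos(f[2]),np.sin(f[2]); return (p-f[:2])@np.array([[c,-s],[s,c]])
def dist(f,q):
    l=tof(q,f); D=[]
    for a,b in S:
        t=np.clip((l-a)@(b-a)/((b-a)@(b-a)),0,1); D.append(np.linalg.norm(l-a-t[:,None]*(b-a),axis=1))
    return np.min(D,0)
def fit(q): return least_squares(lambda f:dist(f,q),[.584,-.047,2.858],loss='soft_l1',f_scale=.004)
E
python3 - <<'E'
from fit import *
for c in ['top','scene']:
    a=np.load(f'/tmp/{c}.npz')['p'].reshape(-1,3)
    s=(a[:,2]>0.02)&(a[:,2]<0.03)&(a[:,0]>.52)&(a[:,0]<.665)&(a[:,1]>-.16)&(a[:,1]<.02)
    r=fit(a[s][:,:2]); f=r.x
    print(c,f,np.sqrt(np.mean(dist(f,a[s][:,:2])**2)),'can in fence',tof(np.array([.7184,-.0823]),f),'dir',np.cos(f[2]),np.sin(f[2]))
E
```

```text
top [ 0.58382211 -0.05655211  2.84097847] 0.002880683672616668 can in fence [-0.13616684 -0.01525622] dir -0.9551548063322406 0.2961068995150567
scene [ 0.58710875 -0.05591983  2.84240001] 0.0030373810082989796 can in fence [-0.13323413 -0.01348971] dir -0.9555747677517162 0.2947488137995701
```

Call:
apply_moves:
  moves:
    - {"jaw":0.4,"offset":[-40,-20,-15],"rot":[0,0,0]}
    - {"jaw":0.4,"offset":[-50,-30,-15],"rot":[0,0,0]}
    - {"jaw":0.4,"offset":[-50,-30,-15],"rot":[0,0,0]}
    - {"jaw":0.4,"offset":[-50,-30,-10],"rot":[0,0,0]}
    - {"jaw":0.4,"offset":[-50,-30,-5],"rot":[0,0,0]}

```text
time_s: 1.23
eef_pos: [0.3382, 0.3641, 0.2704]
eef_rot: [0.001, 0.12, 0.993, 0.001]
wrist_force: [-0.0, 1.3, 0.3]
opening: 0.403
grasp_force: 0.0
```

Call:
apply_moves:
  moves:
    - {"jaw":0.4,"offset":[-47,-28,0],"rot":[0,0,0]}
    - {"jaw":0.4,"offset":[-47,-28,0],"rot":[0,0,0]}
    - {"jaw":0.4,"offset":[-47,-28,0],"rot":[0,0,0]}
    - {"jaw":0.4,"offset":[-47,-28,0],"rot":[0,0,0]}
    - {"jaw":0.4,"offset":[-47,-28,0],"rot":[0,0,0]}

```text
time_s: 1.85
eef_pos: [0.5328, 0.1718, 0.2695]
eef_rot: [0.0, 0.12, 0.993, 0.0]
wrist_force: [0.1, 1.1, 0.1]
opening: 0.403
grasp_force: 0.0
```

Run:
```python
from h import *
save(ctrl.camera('scene')[0],'s1.png'); o=ctrl.get_obs(); print(o['eef_pos'],np.round(o['q'],3))
```

```text
[0.53693884 0.16671516 0.26918176] [ 0.092  0.106  1.57  -0.003  1.463 -1.233]
```

View pics/s1.png

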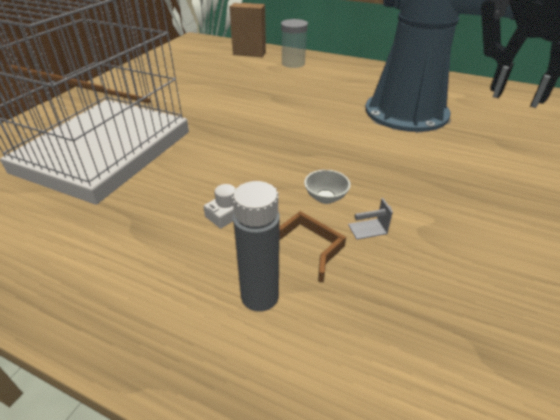

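The gripper is at the upper right (about (525,80)), high above the table, and the canister hasn't moved. I'll carry on to behind the canister.

Call:
apply_moves:
  moves:
    - {"jaw":0.4,"offset":[-46,-28,0],"rot":[0,0,0]}
    - {"jaw":0.4,"offset":[-46,-28,0],"rot":[0,0,0]}
    - {"jaw":0.4,"offset":[-46,-28,0],"rot":[0,0,0]}
    - {"jaw":0.4,"offset":[-46,-28,0],"rot":[0,0,0]}
    - {"jaw":0.4,"offset":[-46,-28,0],"rot":[0,0,-2.6]}

```text
time_s: 2.52
eef_pos: [0.7227, -0.0187, 0.2692]
eef_rot: [0.0, 0.097, 0.995, 0.0]
wrist_force: [0.4, 0.2, 0.4]
opening: 0.398
grasp_force: 0.0
```

Call:
apply_moves:
  moves:
    - {"jaw":0.4,"offset":[-46,-28,0],"rot":[0,0,0]}
    - {"jaw":0.4,"offset":[-45,-28,0],"rot":[0,0,0]}
    - {"jaw":0.4,"offset":[0,0,0],"rot":[0,10,0]}
    - {"jaw":0.4,"offset":[0,0,0],"rot":[0,10,0]}
    - {"jaw":0.4,"offset":[0,0,0],"rot":[0,10,0]}

```text
time_s: 3.15
eef_pos: [0.7446, -0.0827, 0.2432]
eef_rot: [-0.246, 0.095, 0.964, 0.026]
wrist_force: [0.2, -0.5, -1.1]
opening: 0.4
grasp_force: 0.0
```

```bash
cat > st.py <<'E'
from h import *
from scipy.spatial.transform import Rotation as R
def st(can=True):
    if can:
        img,d,p,o=look('top',['canister'])
        q=o.get('canister')
        if q is not None:
            t=q[q[:,2]>.19]; print('cap',cv2.minEnclosingCircle(t[:,:2].astype(np.float32)),len(t))
    o=ctrl.get_obs(); w=o['eef_rot']; M=R.from_quat([w[1],w[2],w[3],w[0]]).as_matrix()
    print('t',o['time_s'],np.round(o['eef_pos'],4),'F',np.round(o['wrist_force'],1),'q',np.round(o['q'],3)); print(np.round(M,3))
    return M,np.array(o['eef_pos'])
E
python3 - <<'E'
from st import *
st(False); save(ctrl.camera('scene')[0],'s2.png')
E
```

```text
t 3.15 [ 0.7446 -0.0827  0.2432] F [ 0.2 -0.5 -1.1] q [-0.257  1.065  0.309 -0.033  2.268 -1.646]
[[-0.861  0.196 -0.47 ]
 [ 0.17   0.981  0.098]
 [ 0.48   0.004 -0.877]]
```

View pics/s2.png

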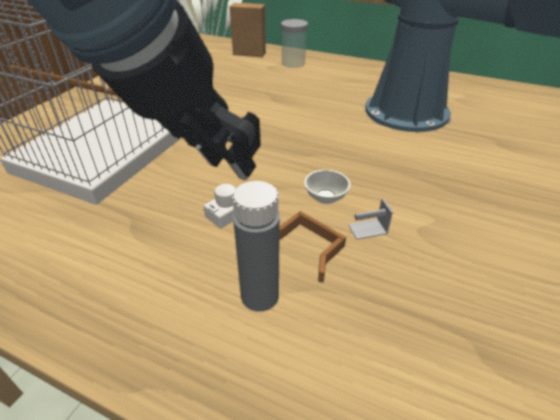

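The scene view shows the tilted gripper above and behind the canister, with the fingertips at about (225,155) and the canister untouched. Joint 3 is at its limit, so I'll fit the arm's planar geometry to see how far it reaches.

```bash
cat > kin.py <<'E'
import numpy as np
D=[((.181,1.607,1.354),.5752,.2093),((.106,1.57,1.463),np.hypot(.53694,.16672),.2692),((1.065,.309,2.268),np.hypot(.7446,.0827),.2432)]
A=[];b=[]
for (a,e,w),R,z in D:
    t=np.array([a,a+e,a+e+w]); A.append([*np.sin(t),0]);b.append(np.sqrt(R*R-.117**2)); A.append([*np.cos(t),1]); b.append(z)
x,res,_,sv=np.linalg.lstsq(np.array(A),np.array(b),rcond=None)
if __name__=='__main__':
    print(x,res,sv, np.array(A)@x-b)
    L1,L2,Lt,h=x
    m=np.sqrt(L1**2+L2**2+2*L1*L2*np.cos(.32))
    for z in (.012,.02,.1,.2,.25):
        for tl in (0,5,10,15,20,25,30):
            t=np.radians(tl); zw=z+Lt*np.cos(t)-h
            rp=np.sqrt(max(m*m-zw*zw,0))-Lt*np.sin(t); print(z,tl,'Rmax',round(np.hypot(rp,.117),3),end=' | ')
        print()
E
python3 kin.py
```

```text
[0.40152738 0.50609557 0.22394687 0.14684997] [2.37505484e-05] [2.9189826  1.7707981  0.57389878 0.12022835] [ 0.00321837 -0.00049229 -0.00355887 -0.00016738  0.00014662  0.00065967]
0.012 0 Rmax 0.899 | 0.012 5 Rmax 0.88 | 0.012 10 Rmax 0.861 | 0.012 15 Rmax 0.843 | 0.012 20 Rmax 0.825 | 0.012 25 Rmax 0.807 | 0.012 30 Rmax 0.791 | 
0.02 0 Rmax 0.899 | 0.02 5 Rmax 0.879 | 0.02 10 Rmax 0.86 | 0.02 15 Rmax 0.842 | 0.02 20 Rmax 0.824 | 0.02 25 Rmax 0.807 | 0.02 30 Rmax 0.79 | 
0.1 0 Rmax 0.886 | 0.1 5 Rmax 0.867 | 0.1 10 Rmax 0.848 | 0.1 15 Rmax 0.83 | 0.1 20 Rmax 0.813 | 0.1 25 Rmax 0.796 | 0.1 30 Rmax 0.781 | 
0.2 0 Rmax 0.86 | 0.2 5 Rmax 0.841 | 0.2 10 Rmax 0.823 | 0.2 15 Rmax 0.805 | 0.2 20 Rmax 0.789 | 0.2 25 Rmax 0.773 | 0.2 30 Rmax 0.759 | 
0.25 0 Rmax 0.843 | 0.25 5 Rmax 0.824 | 0.25 10 Rmax 0.805 | 0.25 15 Rmax 0.788 | 0.25 20 Rmax 0.772 | 0.25 25 Rmax 0.757 | 0.25 30 Rmax 0.743 |
```

Call:
apply_moves:
  moves:
    - {"jaw":0.4,"offset":[0,0,0],"rot":[0,-10,0]}
    - {"jaw":0.4,"offset":[0,0,0],"rot":[0,-8.7,0]}
    - {"jaw":0.4,"offset":[-25.6,-2.5,-4.5],"rot":[0,0,0]}
    - {"jaw":0.4,"offset":[-25.6,-2.5,-4.5],"rot":[0,0,0]}
    - {"jaw":0.4,"offset":[0,0,0],"rot":[0,0,0]}

```text
time_s: 3.82
eef_pos: [0.8021, -0.0999, 0.2544]
eef_rot: [-0.088, 0.098, 0.991, 0.01]
wrist_force: [-0.1, 0.2, -0.6]
opening: 0.397
grasp_force: 0.0
```

Run:
```python
from st import *
st(False)
```

```text
t 3.825 [ 0.8021 -0.0999  0.2544] F [-0.1  0.2 -0.6] q [-0.266  0.883  0.526 -0.01   1.909 -1.643]
[[-0.965  0.195 -0.172]
 [ 0.192  0.981  0.037]
 [ 0.176  0.002 -0.984]]
```

Call:
apply_moves:
  moves:
    - {"jaw":0.4,"offset":[-7,0,39.4],"rot":[0,0,0]}
    - {"jaw":0.4,"offset":[-7,0,39.4],"rot":[0,0,0]}
    - {"jaw":0.4,"offset":[-7,0,39.4],"rot":[0,0,0]}
    - {"jaw":0.4,"offset":[-7,0,39.4],"rot":[0,0,0]}
    - {"jaw":0.4,"offset":[-7,0,39.4],"rot":[0,0,0]}

```text
time_s: 4.45
eef_pos: [0.8007, -0.0984, 0.0545]
eef_rot: [-0.088, 0.097, 0.991, 0.01]
wrist_force: [-0.0, -0.5, 0.0]
opening: 0.396
grasp_force: 0.0
```

Run:
```python
from st import *
st(True); save(ctrl.camera('scene')[0],'s3.png')
```

```text
top canister [0.39] [294. 160.] 16 med [ 0.703 -0.108  0.035] lo [ 0.698 -0.111  0.008] hi [ 0.709 -0.105  0.065]
cap ((0.0, 0.0), 0.0) 0
t 4.55 [ 0.7966 -0.0974  0.0483] F [-1.4  0.7 -2.1] q [-0.265  0.987  0.755 -0.01   1.588 -1.639]
[[-0.964  0.195 -0.183]
 [ 0.191  0.981  0.04 ]
 [ 0.187  0.003 -0.982]]
```

View pics/s3.png

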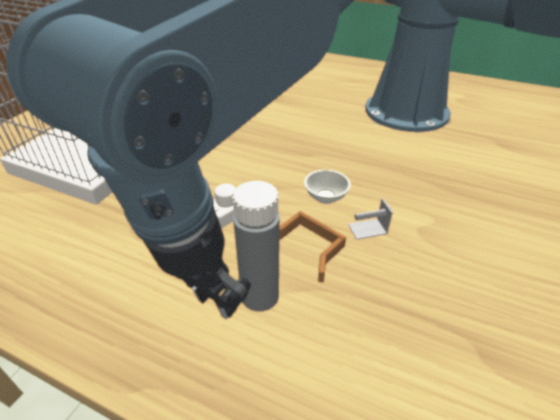

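The scene view shows the gripper low behind the canister, with the fingertips at about (235,300). The canister is at (258,250), still upright and untouched. Next I'll tilt and lower the gripper.

Call:
apply_moves:
  moves:
    - {"jaw":0.4,"offset":[0,0,0],"rot":[0,8,0]}
    - {"jaw":0.4,"offset":[11.4,0,3.8],"rot":[0,0,0]}
    - {"jaw":0.4,"offset":[0,0,0],"rot":[0,8.4,0]}
    - {"jaw":0.4,"offset":[-8.2,0,16],"rot":[0,0,0]}
    - {"jaw":0.4,"offset":[-5.4,0,10.7],"rot":[0,0,0]}

```text
time_s: 5.22
eef_pos: [0.7861, -0.0962, 0.025]
eef_rot: [-0.222, 0.095, 0.97, 0.023]
wrist_force: [-0.0, -0.3, 0.5]
opening: 0.401
grasp_force: 0.0
```

Run:
```python
from st import *
M,p=st(False)
img,d,P,o=look('scene',['canister']); q=o['canister']; t=q[q[:,2]>.19]; print('cap',cv2.minEnclosingCircle(t[:,:2].astype(np.float32)),len(t))
st(False)
```

```text
t 5.225 [ 0.7861 -0.0962  0.025 ] F [-0.  -0.3  0.5] q [-0.26   1.289  0.316 -0.028  1.985 -1.641]
[[-0.884  0.195 -0.426]
 [ 0.174  0.981  0.087]
 [ 0.434  0.003 -0.901]]
scene canister [0.85] [257. 244.] 5328 med [ 0.74  -0.072  0.137] lo [ 0.698 -0.105  0.004] hi [ 0.748 -0.053  0.201]
cap ((0.7614110708236694, -0.0643949881196022), 0.07433649152517319) 1178
t 5.325 [ 0.7854 -0.096   0.0258] F [-0.5  0.3  0.5] q [-0.26   1.288  0.317 -0.028  1.987 -1.641]
[[-0.883  0.195 -0.427]
 [ 0.174  0.981  0.087]
 [ 0.436  0.003 -0.9  ]]
```

Call:
apply_moves:
  moves:
    - {"jaw":0.4,"offset":[9,0,4.4],"rot":[0,0,0]}
    - {"jaw":0.4,"offset":[-5.7,0,11.7],"rot":[0,0,0]}
    - {"jaw":0.4,"offset":[2.7,0,1.3],"rot":[0,0,0]}
    - {"jaw":0.4,"offset":[2.7,0,1.3],"rot":[0,0,0]}
    - {"jaw":0.4,"offset":[0,0,0],"rot":[0,0,0]}

```text
time_s: 5.95
eef_pos: [0.7682, -0.0926, 0.0109]
eef_rot: [-0.225, 0.095, 0.969, 0.024]
wrist_force: [0.5, 0.2, -0.3]
opening: 0.402
grasp_force: 0.0
```

```bash
cat >> st.py <<'E'
from fit import tof
F=np.array([.5855,-.0562,2.8417])
def can(name=None):
    img,d,P,o=look('scene',['canister'])
    q=P.reshape(-1,3); m=(q[:,2]>.196)&(q[:,2]<.206)&(np.hypot(q[:,0]-.65,q[:,1]+.07)<.12)
    t=o['canister']; t=t[t[:,2]>.198]; c=np.median(t,0)[:2]
    t=t[np.hypot(*(t[:,:2]-c).T)<.033]
    (x,y),r=cv2.minEnclosingCircle(t[:,:2].astype(np.float32)); print('cap',round(x,4),round(y,4),round(r,4),'fence frame',np.round(tof(np.array([x,y]),F),4),'ztop',np.median(t[:,2]))
    if name: save(img,name)
    M,p=st(False); print('TCP in fence',np.round(tof(p[:2],F),4),'tilt',np.degrees(np.arctan2(M[2,0],-M[2,2])))
E
python3 - <<'E'
from st import *
can('s4.png')
E
```

```text
scene canister [0.6, 0.5] [258. 245.] 5035 med [ 0.741 -0.07   0.136] lo [ 0.704 -0.102  0.009] hi [ 0.748 -0.053  0.201]
cap 0.7194 -0.0798 0.0285 fence frame [-0.1349 -0.017 ] ztop 0.20056055005836493
t 6.05 [ 0.7683 -0.0926  0.0107] F [ 0.1  0.1 -0.6] q [-0.261  1.236  0.443 -0.028  1.918 -1.64 ]
[[-0.881  0.195 -0.432]
 [ 0.174  0.981  0.088]
 [ 0.441  0.003 -0.898]]
TCP in fence [-0.1854 -0.0192] tilt 26.140685681783367
```

View pics/s4.png

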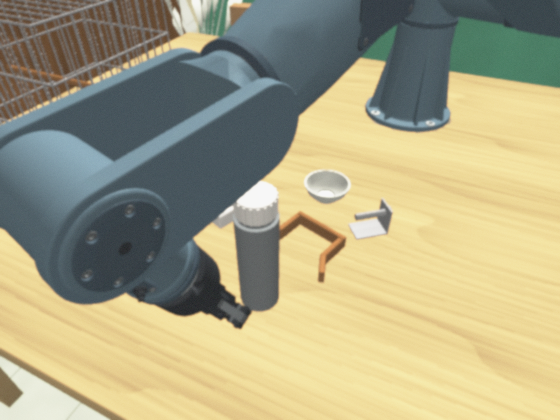

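The scene view shows the leaned gripper low behind the canister, with the tips at about (240,315) just short of contact. The canister is upright and the forearm is clear beside it. I'll start the gentle push.

Call:
apply_moves:
  moves:
    - {"jaw":0.4,"offset":[3.6,0,1.76],"rot":[0,0,0]}
    - {"jaw":0.4,"offset":[3.6,0,1.76],"rot":[0,0,0]}
    - {"jaw":0.4,"offset":[2.7,0,1.3],"rot":[0,0,0]}
    - {"jaw":0.4,"offset":[2.7,0,1.3],"rot":[0,0,0]}
    - {"jaw":0.4,"offset":[2.7,0,1.3],"rot":[0,0,0]}

```text
time_s: 6.68
eef_pos: [0.7513, -0.0892, 0.0107]
eef_rot: [-0.225, 0.095, 0.969, 0.024]
wrist_force: [0.1, -0.1, 0.3]
opening: 0.396
grasp_force: 0.0
```

Call:
apply_moves:
  moves:
    - {"jaw":0.4,"offset":[3.6,0,1.76],"rot":[0,0,0]}
    - {"jaw":0.4,"offset":[3.6,0,1.76],"rot":[0,0,0]}
    - {"jaw":0.4,"offset":[3.6,0,1.76],"rot":[0,0,0]}
    - {"jaw":0.4,"offset":[3.6,0,1.76],"rot":[0,0,0]}
    - {"jaw":0.4,"offset":[3.6,0,1.76],"rot":[0,0,0]}

```text
time_s: 7.3
eef_pos: [0.7321, -0.0854, 0.0109]
eef_rot: [-0.224, 0.095, 0.97, 0.023]
wrist_force: [2.2, -0.9, -0.5]
opening: 0.4
grasp_force: 1.2
```

Run:
```python
from st import *
can('s5.png')
```

```text
scene canister [0.93] [265. 230.] 4451 med [ 0.731 -0.068  0.152] lo [ 0.694 -0.1    0.013] hi [ 0.741 -0.052  0.202]
cap 0.712 -0.081 0.0284 fence frame [-0.1282 -0.0137] ztop 0.20077194745015342
t 7.4 [ 0.7317 -0.0854  0.0109] F [ 1.9 -0.4 -0.6] q [-0.264  1.112  0.667 -0.028  1.817 -1.64 ]
[[-0.881  0.195 -0.432]
 [ 0.174  0.981  0.088]
 [ 0.441  0.003 -0.898]]
TCP in fence [-0.1483 -0.0153] tilt 26.136383306699305
```

Run:
```python
import cv2
a=cv2.imread('pics/s5.png')[150:350,130:350]; cv2.imwrite('pics/s5c.png',cv2.resize(a,None,fx=3.0,fy=3.0,interpolation=2)[:600])
```

```text
(no output)
```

View pics/s5c.png

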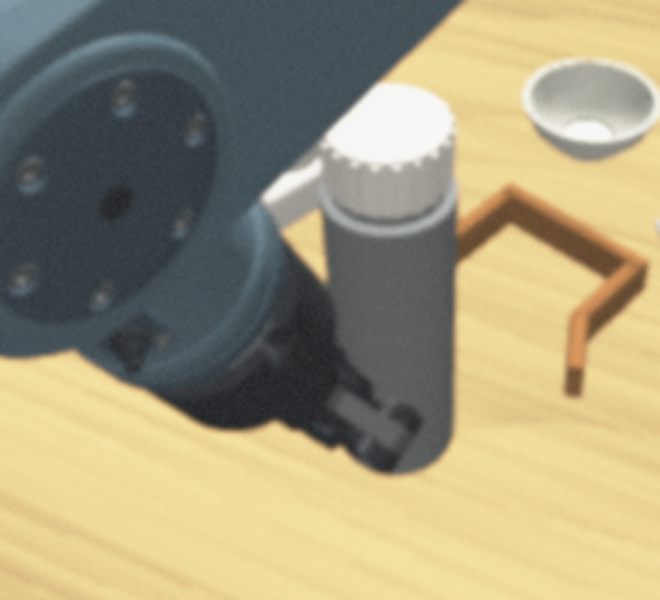

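The crop shows the canister at (390,300) upright but nested deep between the fingers, with the gripper body close to its side. I'll back off, narrow the jaw and lean further so that only the tips touch.

Call:
apply_moves:
  moves:
    - {"jaw":0.4,"offset":[-13.5,0,-6.6],"rot":[0,0,0]}
    - {"jaw":0.4,"offset":[-13.5,0,-6.6],"rot":[0,0,0]}
    - {"jaw":0.25,"offset":[0,0,0],"rot":[0,5,0]}
    - {"jaw":0.25,"offset":[0,0,0],"rot":[0,5,0]}
    - {"jaw":0.25,"offset":[0,0,0],"rot":[0,0,0]}

```text
time_s: 8.02
eef_pos: [0.7381, -0.088, 0.0079]
eef_rot: [-0.304, 0.093, 0.948, 0.032]
wrist_force: [1.2, 0.8, 0.0]
opening: 0.259
grasp_force: 0.0
```

Run:
```python
from st import *
can('s6.png')
```

```text
scene canister [0.94] [264. 252.] 3889 med [ 0.734 -0.065  0.113] lo [ 0.704 -0.1    0.008] hi [ 0.742 -0.052  0.199]
cap 0.7135 -0.0621 0.0175 fence frame [-0.1241 -0.0322] ztop 0.20009541525436175
t 8.125 [ 0.7407 -0.0885  0.0116] F [ 0.1 -0.1  1.1] q [-0.262  1.344  0.298 -0.04   2.112 -1.646]
[[-0.803  0.196 -0.564]
 [ 0.158  0.981  0.116]
 [ 0.575  0.004 -0.818]]
TCP in fence [-0.1578 -0.015 ] tilt 35.11812136554491
```

Call:
apply_moves:
  moves:
    - {"jaw":0.25,"offset":[2.5,0,1.7],"rot":[0,0,0]}
    - {"jaw":0.25,"offset":[2.5,0,1.7],"rot":[0,0,0]}
    - {"jaw":0.25,"offset":[2.5,0,1.7],"rot":[0,0,0]}
    - {"jaw":0.25,"offset":[2.5,0,1.7],"rot":[0,0,0]}
    - {"jaw":0.25,"offset":[2.5,0,1.7],"rot":[0,0,0]}

```text
time_s: 8.75
eef_pos: [0.7254, -0.0853, 0.0117]
eef_rot: [-0.3, 0.093, 0.949, 0.032]
wrist_force: [4.2, 0.3, 2.2]
opening: 0.249
grasp_force: 2.1
```

Run:
```python
from st import *
can('s7.png')
q=np.load('/tmp/scene.npz')
a=cv2.imread('pics/s7.png')[150:350,150:350]; cv2.imwrite('pics/s7c.png',cv2.resize(a,None,fx=3.0,fy=3.0,interpolation=2))
```

```text
scene canister [0.88] [268. 243.] 4007 med [ 0.728 -0.065  0.125] lo [ 0.696 -0.1    0.01 ] hi [ 0.736 -0.052  0.201]
cap 0.7074 -0.0688 0.0253 fence frame [-0.1202 -0.0239] ztop 0.20035431249512292
t 8.85 [ 0.7251 -0.0852  0.0117] F [3.9 0.8 3.1] q [-0.263  1.276  0.423 -0.039  2.056 -1.645]
[[-0.801  0.196 -0.565]
 [ 0.158  0.981  0.116]
 [ 0.577  0.004 -0.817]]
TCP in fence [-0.1419 -0.0135] tilt 35.23289617478414
```

View pics/s7c.png

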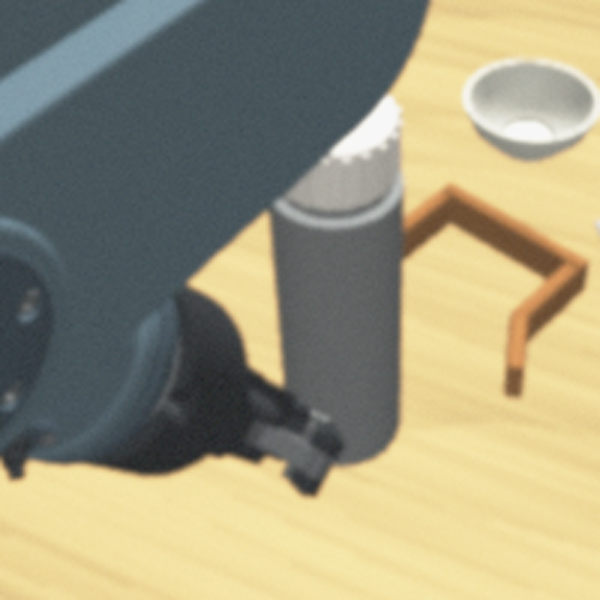

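The crop shows the tips contacting the canister low down at about (315,450). The canister is upright and the gripper body is clear of it. I'll fit the body cylinder to get its exact axis.

```bash
cat >> st.py <<'E'
from scipy.optimize import least_squares
def axis(name=None):
    img,d,P,o=look('scene',['canister']); q=o['canister']
    def f(q,r,g):
        s=least_squares(lambda c:np.hypot(q[:,0]-c[0],q[:,1]-c[1])-r,g,loss='soft_l1',f_scale=.002).x; return s
    for lo,hi,r in ((.03,.09,.03),(.09,.165,.03),(.172,.197,.027)):
        b=q[(q[:,2]>lo)&(q[:,2]<hi)]
        if len(b)>50: c=f(b,r,np.median(b,0)[:2]-[.025,.01]); print('axis',lo,hi,len(b),np.round(c,4),'fence',np.round(tof(c,F),4))
    M,p=st(False); print('TCP in fence',np.round(tof(p[:2],F),4))
    if name: save(img,name)
    return img,d,P,o,M,p
E
python3 - <<'E'
from st import *
q=np.load('/tmp/scene.npz')['canister']
for lo,hi,r in ((.03,.09,.03),(.09,.165,.03),(.172,.197,.027)):
    b=q[(q[:,2]>lo)&(q[:,2]<hi)]; print('start',least_squares(lambda c:np.hypot(b[:,0]-c[0],b[:,1]-c[1])-r,np.median(b,0)[:2]-[.025,.01],loss='soft_l1',f_scale=.002).x)
img,d,P,o,M,p=axis()
# finger points in tool frame, low
a=P.reshape(-1,3); g=img.reshape(-1,3).max(1); l=(a-p)@M
s=(a[:,2]>.004)&(a[:,2]<.06)&(np.abs(l[:,1])<.06)&(np.abs(l[:,0])<.03)&(l[:,2]>-.06)&(l[:,2]<.02)&~(np.hypot(a[:,0]-.706,a[:,1]+.08)<.032)
for k in range(-60,20,10):
    t=l[s&(l[:,2]*1000>=k)&(l[:,2]*1000<k+10)]*1000
    if len(t): print(k,len(t),np.round(np.percentile(t[:,:2],[2,50,98],axis=0)).tolist())
E
```

```text
start [ 0.71791303 -0.08323022]
start [ 0.71797187 -0.08310836]
start [ 0.71868687 -0.08271369]
scene canister [0.55] [264. 244.] 4107 med [ 0.728 -0.065  0.123] lo [ 0.691 -0.101  0.003] hi [ 0.735 -0.052  0.201]
axis 0.03 0.09 1030 [ 0.7047 -0.0818] fence [-0.1214 -0.0107]
axis 0.09 0.165 1828 [ 0.7047 -0.0817] fence [-0.1214 -0.0108]
axis 0.172 0.197 513 [ 0.7051 -0.0809] fence [-0.1216 -0.0118]
t 8.95 [ 0.7251 -0.0853  0.0115] F [ 4.4 -0.4  3.2] q [-0.263  1.277  0.422 -0.039  2.057 -1.645]
[[-0.801  0.196 -0.566]
 [ 0.158  0.981  0.116]
 [ 0.577  0.004 -0.817]]
TCP in fence [-0.142  -0.0135]
-60 2 [[7.0, 16.0], [7.0, 17.0], [8.0, 17.0]]
-50 7 [[7.0, 14.0], [10.0, 16.0], [11.0, 17.0]]
-40 1 [[10.0, 16.0], [10.0, 16.0], [10.0, 16.0]]
-30 1 [[10.0, 16.0], [10.0, 16.0], [10.0, 16.0]]
```

Run:
```python
from st import *
img,d=ctrl.camera('scene'); C=ctrl.camera_params('scene'); K=np.array(C['K']);T=np.array(C['cam_to_world'])
M,p=st(False)
save(img,'s8.png')
# project tool points and canister base
def pj(w): c=(w-T[:3,3])@T[:3,:3]; return K[:2,:2]@(c[:2]/c[2])+K[:2,2], c[2]
for l in [(0,0,0),(11,10,0),(11,-10,0),(-11,10,0),(11,10,-26),(0,25,0)]:
    print(l,pj(p+M@(np.array(l)/1000.)))
a=img[270:330,215:290]; 
v,u=np.mgrid[:420,:560]
for r in range(288,320,3):
    s=''
    for c in range(228,272,4):
        z=d[r,c]
        if z>0:
            w=T[:3,:3]@[(c-K[0,2])/K[0,0]*z,(r-K[1,2])/K[1,1]*z,z]+T[:3,3]; l=(w-p)@M*1000; s+='%4d,%3d,%3d|'%tuple(l) if w[2]>.004 and img[r,c].max()<130 else '     -      |'
        else: s+='     0      |'
    print(r,s)
b=cv2.resize(img[240:330,200:320,::-1],None,fx=6,fy=6,interpolation=2)
for l,col in [((0,0,0),(0,0,255)),((11,10,0),(0,255,0)),((11,-10,0),(255,255,0)),((11,10,-26),(255,0,255))]:
    q=pj(p+M@(np.array(l)/1000.))[0]; cv2.circle(b,(int((q[0]-200)*6),int((q[1]-240)*6)),4,col,-1)
cv2.imwrite('pics/s8c.png',b)
```

```text
t 9.0 [ 0.7251 -0.0853  0.0114] F [3.8 0.6 2.5] q [-0.263  1.277  0.422 -0.039  2.057 -1.645]
[[-0.801  0.196 -0.566]
 [ 0.158  0.981  0.116]
 [ 0.577  0.004 -0.816]]
(0, 0, 0) (array([255.81843162, 293.62812651]), np.float64(0.6050890057119771))
(11, 10, 0) (array([264.55080636, 290.25980776]), np.float64(0.6018967558350337))
(11, -10, 0) (array([254.20820857, 284.09772419]), np.float64(0.611079727547587))
(-11, 10, 0) (array([257.46085773, 303.34912858]), np.float64(0.5990982838763673))
(11, 10, -26) (array([257.87739355, 287.69278903]), np.float64(0.5790374188533918))
(0, 25, 0) (array([268.95828697, 301.62254554]), np.float64(0.5936102910712856))
288    2, 36,-156|   4, 36,-147|   5, 37,-141|   7, 38,-134|   6, 21,-90|   7, 22,-81|  10, 24,-73|     -      |  12, 13,-26|  15, 18,-24|  17, 23,-23|
291    0, 36,-153|   0, 35,-143|   2, 36,-134|   4, 40,-134|   1, 15,-73|   4, 22,-77|  10, 45,-115|  11, 42,-97|  12, 37,-75|  11, 18,-21|  13, 22,-16|
294   -3, 36,-149|  -2, 35,-139|  -1, 36,-131|   1, 40,-130|   3, 44,-128|   0, 24,-76|   7, 46,-114|  10, 55,-122|  12, 58,-119|   6, 1
[... 534 characters left out ...]
 -      |     -      |  -7, 49,-112|  -4, 58,-122|  -1, 61,-120|     -      |     -      |     -      |
309      -      |     -      |     -      |     -      |     -      |  -9, 54,-120|  -6, 59,-122|  -4, 62,-118|     -      |     -      |     -      |
312      -      |     -      |     -      |     -      |     -      |     -      |  -9, 61,-122|  -8, 63,-115|     -      |     -      |     -      |
315      -      |     -      |     -      |     -      |     -      |     -      |     -      |     -      |     -      |     -      |     -      |
318      -      |     -      |     -      |     -      |     -      |     -      |     -      |     -      |     -      |     -      |     -      |
```

View pics/s8c.png

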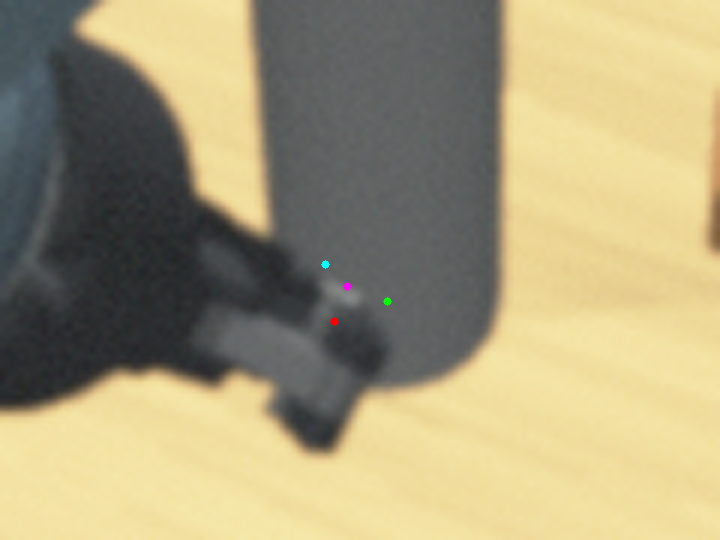

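The crop shows the part at (310,440) is an outer knuckle rather than a fingertip, so the contact point itself is hidden. I'll read the wrist torque to see how high the contact is.

Run:
```python
from st import *
Fs=[];Ts=[];G=[]
for i in range(6):
    o=ctrl.get_obs(); Fs.append(o['wrist_force']);Ts.append(o['torque']);G.append(o['grasp_force']); ctrl.camera('top')
M,p=st(False); f=np.mean(Fs,0);t=np.mean(Ts,0)
print('F tool',f@M,'T tool',t@M,'world T',t,np.std(Fs,0),np.std(Ts,0),G)
# contact = r0 + k*f, min-norm lever
print('lever tool mm',np.cross(f@M,t@M)/(f@f)*1000)
img,d=ctrl.camera('top'); save(img,'t9.png')
```

```text
t 9.3 [ 0.725  -0.0853  0.0111] F [ 3.2 -0.   3.4] q [-0.263  1.278  0.421 -0.039  2.057 -1.645]
[[-0.801  0.196 -0.566]
 [ 0.158  0.981  0.116]
 [ 0.578  0.004 -0.816]]
F tool [-0.92567408  1.02847161 -4.45725584] T tool [-0.16197942 -0.43896955  0.00493369] world T [ 0.04107901 -0.45542985 -0.09925777] [0.52657042 0.25402874 0.48469181] [0.02569445 0.03027672 0.01495811] [1.8182375561445951, 1.8854330945760012, 1.9061762653291225, 1.987895518541336, 2.040534010156989, 2.041089842095971]
lever tool mm [-89.59449421  33.35592813  26.30338728]
```

Call:
apply_moves:
  moves:
    - {"jaw":0.25,"offset":[3.3,0,2.2],"rot":[0,1,0]}
    - {"jaw":0.25,"offset":[3.3,0,2.2],"rot":[0,1,0]}
    - {"jaw":0.25,"offset":[3.2,0,2.3],"rot":[0,1,0]}
    - {"jaw":0.25,"offset":[3.2,0,2.4],"rot":[0,1,0]}
    - {"jaw":0.25,"offset":[3.1,0,2.5],"rot":[0,1,0]}

```text
time_s: 9.98
eef_pos: [0.7053, -0.0816, 0.0117]
eef_rot: [-0.343, 0.092, 0.934, 0.036]
wrist_force: [5.1, -1.1, 3.3]
opening: 0.243
grasp_force: 2.7
```

Run:
```python
from st import *
axis()
o=ctrl.get_obs(); w=o['eef_rot']; M=R.from_quat([w[1],w[2],w[3],w[0]]).as_matrix(); print(np.array(o['wrist_force'])@M,np.array(o['torque'])@M,o['grasp_force'])
```

```text
scene canister [0.61] [274. 245.] 3341 med [ 0.71  -0.061  0.111] lo [ 0.681 -0.097  0.011] hi [ 0.718 -0.049  0.197]
axis 0.03 0.09 1028 [ 0.6871 -0.0789] fence [-0.1037 -0.0083]
axis 0.09 0.165 1642 [ 0.6872 -0.0789] fence [-0.1038 -0.0083]
axis 0.172 0.197 279 [ 0.6876 -0.0782] fence [-0.1041 -0.0091]
t 10.075 [ 0.705  -0.0815  0.0113] F [ 3.1 -1.   3.9] q [-0.263  1.315  0.389 -0.047  2.141 -1.649]
[[-0.747  0.196 -0.635]
 [ 0.147  0.981  0.13 ]
 [ 0.648  0.004 -0.762]]
TCP in fence [-0.1216 -0.0111]
[ 0.08574905 -0.3224689  -5.09140253] [ 0.01882888 -0.40831613  0.00150872] 1.9513970240950584
```

Call:
apply_moves:
  moves:
    - {"jaw":0.25,"offset":[3.8,0,3.2],"rot":[0,0,0]}
    - {"jaw":0.25,"offset":[3.8,0,3.2],"rot":[0,0,0]}
    - {"jaw":0.25,"offset":[3.8,0,3.2],"rot":[0,0,0]}
    - {"jaw":0.25,"offset":[3.8,0,3.2],"rot":[0,0,0]}
    - {"jaw":0.25,"offset":[3.8,0,3.2],"rot":[0,0,0]}

```text
time_s: 10.7
eef_pos: [0.6805, -0.0764, 0.0114]
eef_rot: [-0.343, 0.092, 0.934, 0.036]
wrist_force: [3.0, -0.4, 0.7]
opening: 0.248
grasp_force: 1.8
```

Call:
apply_moves:
  moves:
    - {"jaw":0.25,"offset":[3.8,0,3.2],"rot":[0,0,0]}
    - {"jaw":0.25,"offset":[3.8,0,3.2],"rot":[0,0,0]}
    - {"jaw":0.25,"offset":[3.8,0,3.2],"rot":[0,0,0]}
    - {"jaw":0.25,"offset":[3.8,0,3.2],"rot":[0,0,0]}
    - {"jaw":0.25,"offset":[3.8,0,3.2],"rot":[0,0,0]}

```text
time_s: 11.32
eef_pos: [0.6564, -0.0716, 0.0116]
eef_rot: [-0.343, 0.092, 0.934, 0.036]
wrist_force: [3.5, -1.2, -0.9]
opening: 0.247
grasp_force: 1.5
```

Run:
```python
from st import *
axis()
```

```text
scene canister NoneTraceback (most recent call last):
  File "<stdin>", line 2, in <module>
  File "st.py", line 24, in axis
    img,d,P,o=look('scene',['canister']); q=o['canister']
                                            ~^^^^^^^^^^^^
KeyError: 'canister'
```

```bash
cat >> st.py <<'E'
def axis2():
    M,p=st(False); push=np.array([-.981,.194]); g=p[:2]+.018*push
    for c in ('scene','top'):
        img,d,P,o=look(c,['canister']); a=P.reshape(-1,3); im=img.reshape(-1,3).astype(int)
        n=np.hypot(a[:,0]-g[0],a[:,1]-g[1])<.04
        ch=im.max(1)-im.min(1)
        for lo,hi,r in ((.03,.09,.03),(.09,.165,.03),(.172,.197,.027)):
            b=a[n&(a[:,2]>lo)&(a[:,2]<hi)&(ch<25)&(im.max(1)>60)]
            if len(b)>30:
                s=least_squares(lambda x:np.hypot(b[:,0]-x[0],b[:,1]-x[1])-r,g,loss='soft_l1',f_scale=.002); e=np.abs(np.hypot(*(b[:,:2]-s.x).T)-r)
                print(c,'axis',lo,hi,len(b),np.round(s.x,4),'fence',np.round(tof(s.x,F),4),'med err',np.round(np.median(e),4))
        t=a[n&(a[:,2]>.198)&(a[:,2]<.204)]; print(c,'top pts',len(t), np.round(np.median(t,0),3) if len(t) else '')
    print('TCP in fence',np.round(tof(p[:2],F),4))
E
python3 - <<'E'
from st import *
axis2()
E
```

```text
t 11.425 [ 0.6561 -0.0715  0.0117] F [ 1.3 -0.7 -0.4] q [-0.266  1.149  0.695 -0.046  2.    -1.645]
[[-0.748  0.196 -0.634]
 [ 0.147  0.981  0.129]
 [ 0.647  0.004 -0.762]]
scene canister [0.75] [296. 216.] 3598 med [ 0.661 -0.053  0.124] lo [ 0.629 -0.089  0.01 ] hi [ 0.668 -0.039  0.201]
scene axis 0.03 0.09 909 [ 0.6374 -0.0689] fence [-0.0533 -0.0032] med err 0.0004
scene axis 0.09 0.165 1578 [ 0.6373 -0.0688] fence [-0.0532 -0.0033] med err 0.0004
scene axis 0.172 0.197 426 [ 0.6376 -0.068 ] fence [-0.0533 -0.0041] med err 0.0008
scene top pts 220 [ 0.642 -0.051  0.201]
top canister None
top top pts 0 
TCP in fence [-0.072  -0.0062]
```

Call:
apply_moves:
  moves:
    - {"jaw":0.25,"offset":[3.8,0,3.2],"rot":[0,0,0]}
    - {"jaw":0.25,"offset":[3.8,0,3.2],"rot":[0,0,0]}
    - {"jaw":0.25,"offset":[3.8,0,3.2],"rot":[0,0,0]}
    - {"jaw":0.25,"offset":[3.8,0,3.2],"rot":[0,0,0]}
    - {"jaw":0.25,"offset":[3.8,0,3.2],"rot":[0,0,0]}

```text
time_s: 12.25
eef_pos: [0.6321, -0.0667, 0.0119]
eef_rot: [-0.342, 0.092, 0.934, 0.036]
wrist_force: [2.5, -0.6, -0.6]
opening: 0.25
grasp_force: 1.2
```

Call:
apply_moves:
  moves:
    - {"jaw":0.25,"offset":[3.0,0,2.6],"rot":[0,0,0]}
    - {"jaw":0.25,"offset":[3.0,0,2.6],"rot":[0,0,0]}
    - {"jaw":0.25,"offset":[3.0,0,2.6],"rot":[0,0,0]}
    - {"jaw":0.25,"offset":[2.3,0,1.9],"rot":[0,0,0]}
    - {"jaw":0.25,"offset":[2.3,0,1.9],"rot":[0,0,0]}

```text
time_s: 12.88
eef_pos: [0.6147, -0.0633, 0.0117]
eef_rot: [-0.343, 0.092, 0.934, 0.036]
wrist_force: [3.9, 0.4, -0.4]
opening: 0.25
grasp_force: 1.3
```

Run:
```python
from st import *
axis2()
```

```text
t 12.875 [ 0.6147 -0.0633  0.0117] F [ 3.9  0.4 -0.4] q [-0.27   1.043  0.891 -0.047  1.91  -1.644]
[[-0.749  0.196 -0.634]
 [ 0.147  0.981  0.129]
 [ 0.647  0.004 -0.763]]
scene canister [0.56] [308. 199.] 3494 med [ 0.62  -0.047  0.13 ] lo [ 0.584 -0.083  0.013] hi [ 0.627 -0.031  0.201]
scene axis 0.03 0.09 809 [ 0.5961 -0.0606] fence [-0.0114  0.0011] med err 0.0004
scene axis 0.09 0.165 1520 [ 0.596  -0.0605] fence [-0.0113  0.001 ] med err 0.0004
scene axis 0.172 0.197 440 [ 0.5965 -0.0598] fence [-0.0115  0.0002] med err 0.0008
scene top pts 313 [ 0.601 -0.047  0.201]
top canister None
top top pts 0 
TCP in fence [-0.03   -0.0019]
```

Call:
apply_moves:
  moves:
    - {"jaw":0.25,"offset":[1.5,0,1.3],"rot":[0,0,0]}
    - {"jaw":0.25,"offset":[1.5,0,1.3],"rot":[0,0,0]}
    - {"jaw":0.25,"offset":[1.5,0,1.3],"rot":[0,0,0]}
    - {"jaw":0.25,"offset":[1.5,0,1.3],"rot":[0,0,0]}
    - {"jaw":0.25,"offset":[0,0,0],"rot":[0,0,0]}

```text
time_s: 13.7
eef_pos: [0.6069, -0.0617, 0.0117]
eef_rot: [-0.343, 0.092, 0.934, 0.036]
wrist_force: [1.9, -0.1, -0.3]
opening: 0.25
grasp_force: 1.0
```

Run:
```python
from st import *
axis2()
```

```text
t 13.7 [ 0.6069 -0.0617  0.0117] F [ 1.9 -0.1 -0.3] q [-0.27   1.025  0.923 -0.047  1.895 -1.644]
[[-0.748  0.196 -0.634]
 [ 0.147  0.981  0.129]
 [ 0.647  0.004 -0.763]]
scene canister [0.66] [311. 194.] 3442 med [ 0.612 -0.046  0.132] lo [ 0.576 -0.081  0.015] hi [ 0.619 -0.029  0.201]
scene axis 0.03 0.09 791 [ 0.5883 -0.059 ] fence [-0.0035  0.0019] med err 0.0004
scene axis 0.09 0.165 1523 [ 0.5883 -0.059 ] fence [-0.0035  0.0018] med err 0.0005
scene axis 0.172 0.197 438 [ 0.5888 -0.0583] fence [-0.0038  0.0011] med err 0.0008
scene top pts 323 [ 0.593 -0.046  0.201]
top canister None
top top pts 0 
TCP in fence [-0.0221 -0.001 ]
```

Still about 2-4 mm to go. I'll use 1 mm rows and watch the force.

Call:
apply_moves:
  moves:
    - {"jaw":0.25,"offset":[0.8,0,0.65],"rot":[0,0,0]}
    - {"jaw":0.25,"offset":[0.8,0,0.65],"rot":[0,0,0]}
    - {"jaw":0.25,"offset":[0.8,0,0.65],"rot":[0,0,0]}
    - {"jaw":0.25,"offset":[0,0,0],"rot":[0,0,0]}
    - {"jaw":0.25,"offset":[0,0,0],"rot":[0,0,0]}

```text
time_s: 14.52
eef_pos: [0.604, -0.0611, 0.0117]
eef_rot: [-0.343, 0.092, 0.934, 0.036]
wrist_force: [2.9, -0.6, -0.4]
opening: 0.25
grasp_force: 1.1
```

Run:
```python
from st import *
axis2()
```

```text
t 14.525 [ 0.604  -0.0611  0.0117] F [ 2.9 -0.6 -0.4] q [-0.271  1.018  0.935 -0.047  1.889 -1.644]
[[-0.749  0.196 -0.634]
 [ 0.147  0.981  0.129]
 [ 0.647  0.004 -0.763]]
scene canister [0.87] [315. 191.] 3417 med [ 0.609 -0.046  0.131] lo [ 0.575 -0.081  0.016] hi [ 0.616 -0.029  0.201]
scene axis 0.03 0.09 777 [ 0.5853 -0.0585] fence [-0.0005  0.0023] med err 0.0004
scene axis 0.09 0.165 1496 [ 0.5854 -0.0584] fence [-0.0006  0.0022] med err 0.0004
scene axis 0.172 0.197 435 [ 0.586  -0.0578] fence [-0.001   0.0014] med err 0.0008
scene top pts 320 [ 0.59  -0.046  0.2  ]
top canister [0.48] [291. 227.] 296 med [ 0.577 -0.103  0.025] lo [ 0.534 -0.134  0.006] hi [ 0.611 -0.081  0.028]
top top pts 0 
TCP in fence [-0.0191 -0.0007]
```

Call:
apply_moves:
  moves:
    - {"jaw":0.25,"offset":[0.8,0,0.65],"rot":[0,0,0]}
    - {"jaw":0.25,"offset":[0.8,0,0.65],"rot":[0,0,0]}
    - {"jaw":0.25,"offset":[0,0,0],"rot":[0,0,0]}
    - {"jaw":0.25,"offset":[0,0,0],"rot":[0,0,0]}
    - {"jaw":0.25,"offset":[0,0,0],"rot":[0,0,0]}

```text
time_s: 15.35
eef_pos: [0.6021, -0.0608, 0.0118]
eef_rot: [-0.342, 0.092, 0.934, 0.036]
wrist_force: [3.3, -1.6, -0.8]
opening: 0.255
grasp_force: 1.6
```

Run:
```python
from st import *
axis2()
```

```text
t 15.35 [ 0.6021 -0.0608  0.0118] F [ 3.3 -1.6 -0.8] q [-0.271  1.014  0.943 -0.047  1.886 -1.644]
[[-0.749  0.196 -0.633]
 [ 0.147  0.981  0.129]
 [ 0.646  0.004 -0.763]]
scene canister [0.94] [316. 193.] 3436 med [ 0.607 -0.045  0.131] lo [ 0.571 -0.08   0.013] hi [ 0.614 -0.028  0.201]
scene axis 0.03 0.09 772 [ 0.5836 -0.0581] fence [0.0013 0.0024] med err 0.0004
scene axis 0.09 0.165 1506 [ 0.5834 -0.058 ] fence [0.0015 0.0023] med err 0.0005
scene axis 0.172 0.197 434 [ 0.5838 -0.0574] fence [0.0012 0.0016] med err 0.0007
scene top pts 326 [ 0.588 -0.045  0.201]
top canister [0.47] [291. 226.] 312 med [ 0.577 -0.103  0.024] lo [ 0.534 -0.135  0.012] hi [ 0.611 -0.081  0.028]
top top pts 0 
TCP in fence [-0.0173 -0.0005]
```

Call:
apply_moves:
  moves:
    - {"jaw":0.25,"offset":[0.8,0,0.65],"rot":[0,0,0]}
    - {"jaw":0.25,"offset":[0.8,0,0.65],"rot":[0,0,0]}
    - {"jaw":0.25,"offset":[0,0,0],"rot":[0,0,0]}
    - {"jaw":0.25,"offset":[0,0,0],"rot":[0,0,0]}
    - {"jaw":0.25,"offset":[0,0,0],"rot":[0,0,0]}

```text
time_s: 16.18
eef_pos: [0.6016, -0.0609, 0.0121]
eef_rot: [-0.34, 0.092, 0.935, 0.035]
wrist_force: [9.3, -2.0, -0.0]
opening: 0.253
grasp_force: 4.1
```

Run:
```python
from st import *
axis2()
```

```text
t 16.175 [ 0.6016 -0.0609  0.0121] F [ 9.3 -2.  -0. ] q [-0.271  1.009  0.95  -0.047  1.88  -1.644]
[[-0.751  0.196 -0.63 ]
 [ 0.148  0.981  0.129]
 [ 0.643  0.004 -0.766]]
scene canister [0.81] [316. 194.] 3413 med [ 0.606 -0.045  0.132] lo [ 0.572 -0.079  0.015] hi [ 0.613 -0.028  0.201]
scene axis 0.03 0.09 755 [ 0.5831 -0.0581] fence [0.0018 0.0025] med err 0.0004
scene axis 0.09 0.165 1486 [ 0.5824 -0.0579] fence [0.0025 0.0026] med err 0.0005
scene axis 0.172 0.197 441 [ 0.5823 -0.0573] fence [0.0028 0.002 ] med err 0.0007
scene top pts 338 [ 0.587 -0.046  0.201]
top canister None
top top pts 0 
TCP in fence [-0.0167 -0.0002]
```

The force rose to 9 N and the canister stopped, so it's seated on the back wall. I'll back off straight.

Call:
apply_moves:
  moves:
    - {"jaw":0.25,"offset":[-1.5,0,-1.3],"rot":[0,0,0]}
    - {"jaw":0.25,"offset":[-3.8,0,-3.2],"rot":[0,0,0]}
    - {"jaw":0.25,"offset":[-9,0,-7.5],"rot":[0,0,0]}
    - {"jaw":0.25,"offset":[-15,0,-12.6],"rot":[0,0,0]}
    - {"jaw":0.25,"offset":[-15,0,-12.6],"rot":[0,0,0]}

```text
time_s: 17.0
eef_pos: [0.6565, -0.0715, 0.0114]
eef_rot: [-0.344, 0.092, 0.934, 0.036]
wrist_force: [0.4, 0.1, -0.3]
opening: 0.247
grasp_force: 0.0
```

Call:
apply_moves:
  moves:
    - {"jaw":0.25,"offset":[-7.6,0,-6.4],"rot":[0,0,0]}
    - {"jaw":0.25,"offset":[0,0,0],"rot":[0,0,0]}
    - {"jaw":0.25,"offset":[13,0,-15],"rot":[0,0,0]}
    - {"jaw":0.25,"offset":[26,0,-31],"rot":[0,0,0]}
    - {"jaw":0.25,"offset":[26,0,-31],"rot":[0,0,0]}

```text
time_s: 17.62
eef_pos: [0.6661, -0.0739, 0.115]
eef_rot: [-0.343, 0.092, 0.934, 0.036]
wrist_force: [0.0, 0.7, 0.2]
opening: 0.253
grasp_force: 0.0
```

```bash
cat >> st.py <<'E'
def final():
    M,p=st(False); g=np.array([.584,-.058]); 
    for c in ('scene','top'):
        img,d,P,o=look(c,['canister','bowl','bracket','nightlight']); a=P.reshape(-1,3); n=np.hypot(*(a[:,:2]-g).T)<.034
        for lo,hi,r in ((.03,.09,.03),(.09,.165,.03),(.172,.197,.027)):
            b=a[n&(a[:,2]>lo)&(a[:,2]<hi)]
            if len(b)>30:
                s=least_squares(lambda x:np.hypot(b[:,0]-x[0],b[:,1]-x[1])-r,g,loss='soft_l1',f_scale=.002).x; print(c,lo,len(b),np.round(s,4),np.round(tof(s,F),4))
E
python3 -c "
from st import *
final()"
```

```text
t 17.625 [ 0.6661 -0.0739  0.115 ] F [0.  0.7 0.2] q [-0.266  1.064  0.637 -0.05   2.143 -1.653]
[[-0.748  0.196 -0.634]
 [ 0.147  0.981  0.129]
 [ 0.647  0.004 -0.763]]
scene canister [0.9] [312. 191.] 4151 med [ 0.608 -0.05   0.132] lo [ 0.573 -0.081  0.01 ] hi [ 0.615 -0.029  0.201]
scene bowl None
scene bracket [0.85] [375. 221.] 974 med [0.499 0.036 0.005] lo [0.473 0.001 0.002] hi [0.529 0.062 0.053]
scene nightlight None
scene 0.03 969 [ 0.5838 -0.0583] [0.001  0.0025]
scene 0.09 1571 [ 0.5839 -0.0581] [0.001  0.0023]
scene 0.172 556 [ 0.5847 -0.0579] [0.0003 0.0018]
top canister [0.49] [280. 226.] 18 med [ 0.572 -0.085  0.073] lo [ 0.566 -0.087  0.027] hi [ 0.578 -0.082  0.122]
top bowl [0.7] [278. 301.] 1609 med [ 0.441 -0.077  0.016] lo [ 0.406 -0.112  0.003] hi [ 0.486 -0.041  0.039]
top bracket [0.6] [360. 225.] 894 med [ 0.577 -0.224  0.033] lo [ 0.548 -0.253  0.011] hi [ 0.609 -0.199  0.062]
top nightlight [0.62] [358. 226.] 913 med [ 0.578 -0.225  0.033] lo [ 0.55  -0.254  0.001] hi [ 0.611 -0.199  0.062]
```

Call:
apply_moves:
  moves:
    - {"jaw":0.25,"offset":[20,0,-24],"rot":[0,0,0]}
    - {"jaw":0.25,"offset":[20,0,-24],"rot":[0,0,0]}
    - {"jaw":0.25,"offset":[20,0,-24],"rot":[0,0,0]}
    - {"jaw":0.25,"offset":[20,0,-24],"rot":[0,0,0]}
    - {"jaw":0.25,"offset":[0,0,0],"rot":[0,0,0]}

```text
time_s: 18.75
eef_pos: [0.6685, -0.075, 0.2399]
eef_rot: [-0.34, 0.092, 0.935, 0.035]
wrist_force: [-0.4, 0.3, 0.3]
opening: 0.247
grasp_force: 0.0
```

```bash
python3 -c "
from st import *
final()"
```

```text
t 18.75 [ 0.6685 -0.075   0.2399] F [-0.4  0.3  0.3] q [-0.266  0.983  0.529 -0.058  2.326 -1.666]
[[-0.752  0.196 -0.63 ]
 [ 0.148  0.981  0.128]
 [ 0.643  0.003 -0.766]]
scene canister [0.65] [312. 191.] 4318 med [ 0.607 -0.05   0.131] lo [ 0.568 -0.082  0.006] hi [ 0.615 -0.029  0.201]
scene bowl [0.96] [339. 185.] 464 med [ 0.425 -0.053  0.027] lo [ 0.404 -0.074  0.005] hi [ 0.483 -0.031  0.039]
scene bracket [0.79] [375. 221.] 1061 med [0.499 0.034 0.005] lo [ 0.469 -0.002  0.   ] hi [0.529 0.062 0.053]
scene nightlight [0.6] [223. 208.] 1171 med [ 0.59  -0.217  0.031] lo [ 0.559 -0.255  0.002] hi [ 0.615 -0.197  0.061]
scene 0.03 961 [ 0.5839 -0.0582] [0.001  0.0024]
scene 0.09 1565 [ 0.5839 -0.0582] [0.001  0.0023]
scene 0.172 563 [ 0.5846 -0.0578] [0.0004 0.0018]
top canister [0.42, 0.19] [277. 228.] 43 med [ 0.567 -0.082  0.105] lo [ 0.56  -0.086  0.026] hi [ 0.574 -0.075  0.164]
top bowl [0.97] [276. 299.] 1665 med [ 0.441 -0.076  0.016] lo [ 0.406 -0.113  0.003] hi [ 0.486 -0.039  0.039]
top bracket None
top nightlight [0.77] [357. 226.] 911 med [ 0.578 -0.223  0.032] lo [ 0.549 -0.255  0.006] hi [ 0.611 -0.198  0.062]
top 0.09 48 [ 0.5833 -0.0568] [0.002  0.0012]
```

The canister is upright against the back wall, the bystanders are where they started, and the robot is clear, so I'm handing in.

```bash
python3 -c "
from bench import ctrl
print(ctrl.hand_in())"
```

```text
the job is handed in; nothing more can be done
None
```

The job is handed in: by the last measurements the canister stands upright in the fence against the back wall, the bowl, bracket and night light are where they were, and the robot is clear at 18.75 s; the contact point was hidden from the cameras and I estimate it at roughly 40 mm up, above the 30 mm you advised but well within the lower half.

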